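# Rack the hot-air nozzles by outlet size

## Task

Put the four hot-air nozzles away on the posts of the nozzle rack in order of outlet width: the narrowest on the post nearest the hot-air gun, the widest on the post farthest from it. Each must sit socket down over its own post, upright and fully down on the rack. Leave the solder reel standing where it is.

Things in the scene. Friction and masses are not known exactly. Their poses are not given: they have to be found in the camera images.
- nozzle_9: Loose round steel hot-air nozzle, narrowest outlet and tallest of the four: outlet (flat top, dark disc) 9 mm wide, 69.5 mm tall. Stands outlet up on the mat (top at 2 mm) between robot and rack. Lower 32 mm: straight socket, outer diameter 34 mm (grip here), open underneath (bore 28 mm, 32 mm deep); above, a cone. Origin: centre of the underside; z up. 42 to 105 g.
- nozzle_15: Loose round steel hot-air nozzle, second narrowest outlet of the four: outlet (flat top, dark disc) 15 mm wide, 60.5 mm tall. Stands outlet up on the mat (top at 2 mm) between robot and rack. Lower 32 mm: straight socket, outer diameter 34 mm (grip here), open underneath (bore 28 mm, 32 mm deep); above, a cone. Origin: centre of the underside; z up. 42 to 105 g.
- nozzle_21: Loose round steel hot-air nozzle, second widest outlet of the four: outlet (flat top, dark disc) 21 mm wide, 51.5 mm tall. Stands outlet up on the mat (top at 2 mm) between robot and rack. Lower 32 mm: straight socket, outer diameter 34 mm (grip here), open underneath (bore 28 mm, 32 mm deep); above, a cone. Origin: centre of the underside; z up. 42 to 105 g.
- nozzle_27: Loose round steel hot-air nozzle, widest outlet and shortest of the four: outlet (flat top, dark disc) 27 mm wide, 42.5 mm tall. Stands outlet up on the mat (top at 2 mm) between robot and rack. Lower 32 mm: straight socket, outer diameter 34 mm (grip here), open underneath (bore 28 mm, 32 mm deep); above, a cone. Origin: centre of the underside; z up. 42 to 105 g.
- post_1: Fixed brass post of the nozzle rack, end post at the +y (robot's left) end; 12 mm diameter, 22 mm tall, tapered top. Origin: centre of its foot on the rack's flat top; z up, y along the row, x across it. Rack: aluminium channel 70 x 270 mm, top at height 32 mm, four posts 65 mm apart. A nozzle's socket drops over a post with 8 mm play all round and rests on the rack's top.
- post_2: Fixed brass post of the nozzle rack, second post from the +y end; 12 mm diameter, 22 mm tall, tapered top. Origin: centre of its foot on the rack's flat top; z up, y along the row, x across it. Rack: aluminium channel 70 x 270 mm, top at height 32 mm, four posts 65 mm apart. A nozzle's socket drops over a post with 8 mm play all round and rests on the rack's top.
- post_3: Fixed brass post of the nozzle rack, third post from the +y end; 12 mm diameter, 22 mm tall, tapered top. Origin: centre of its foot on the rack's flat top; z up, y along the row, x across it. Rack: aluminium channel 70 x 270 mm, top at height 32 mm, four posts 65 mm apart. A nozzle's socket drops over a post with 8 mm play all round and rests on the rack's top.
- post_4: Fixed brass post of the nozzle rack, end post at the -y (right) end; 12 mm diameter, 22 mm tall, tapered top. Origin: centre of its foot on the rack's flat top; z up, y along the row, x across it. Rack: aluminium channel 70 x 270 mm, top at height 32 mm, four posts 65 mm apart. A nozzle's socket drops over a post with 8 mm play all round and rests on the rack's top.
- gun: Hot-air gun: straight black handpiece with a steel tube pointing away from the robot, lying in its fixed dark-steel cradle; 80 mm high, 74 mm wide, 212 mm long along its x. It stands beyond one end of the rack (which end varies), about 110 mm sideways from that end post. Origin: centre of the cradle's underside. Not handled.
- reel: Loose grey solder reel, 62 mm diameter, 54 mm tall, 500 g, standing on the bench beyond the other end of the rack. Origin: centre of its underside, z up. A bystander, not to be moved.
Not all that is in view belongs to the job. What is shaped like the nozzle_15 but yellow is not meant.

How it is judged:
By the outcome, as a careful person would: the job done as asked, in the order asked, and still so for the second after the job is handed in, with the robot touching nothing.
It also fails if it takes over 93 s, if anything falls off the work surface, if the arm or the gripper's body presses on something with over 40 N, if the wrist force passes 120 N, or if a joint passes its speed limit or range.

## Robot

A 6-joint arm with a two-finger parallel gripper is mounted at the origin on the work surface. World frame = base frame: x ahead of the robot, y to its left, z up, the work surface at z = 0. Lengths are in m, angles in rad, forces in N, time in s.
With the tool pointing down it reaches from about 0.375 to 0.9 m from the base axis. Payload 3.1 kg.
Tool frame: the origin (TCP) lies midway between the tips of the shut fingers; the grasp point (between the pads) lies robot.grip_depth behind it (robot.grip_depth is the distance from the TCP to the grasp point, in m); z points along the fingers, y is the line along which they close (so a half turn about z gives the same grasp; the last joint's range is limited). The gripper opens to 87 mm and grips with 3 to 60 N. Pads are 19 mm wide; open, the fingers measure 117 mm over their backs; the gripper's body (75 mm by 190 mm) begins 51 mm behind the grasp point.
Start: joints at [-1.359, 0.527, 1.433, -0, 1.181, -0.178], TCP at [0.238, -0.578, 0.185] pointing down, gripper open.
Joint ranges: [-3.08, 3.08], [-0.75, 2.2], [0.22, 2.44], [-1.43, 4.57], [0, 2.65], [-2.85, 2.85]. Speed limits (rad/s): [2.79, 2.79, 3.14, 3.14, 3.14, 3.14].

## Interface

Orientations are given as a unit quaternion [x, y, z, w].
In Python, from rig import robot gives the robot as it stands.
- The arm moves only by the tool inch_along, called after "Request:" as name(argument=value, ...), one argument or row to a line, values as JSON. Schema: {"type":"object","properties":{"deltas":{"type":"array","items":{"type":"number"},"minItems":4,"maxItems":80},"jaw":{"type":"number"},"squeeze":{"type":"number"},"only":{"type":"string"},"quiet":{"type":"boolean"},"lines":{"type":"string"}},"required":["deltas"],"additionalProperties":false}. deltas is one flat list of numbers that holds 1 to 20 rows one after another, with no inner brackets; each row has 4 numbers: dx, dy, dz in normalised numbers (1 is 250 mm), then a turn about the tool's z in normalised numbers (1 is 4 rad); each row shifts and turns the commanded pose from where the row before left it, along the tool's axes as they then stand; what a row does not reach is not made up. A row lasts 1/12 s, in which the tool goes at most 0.0417 m and 0.125 rad, less where a joint would pass 70% of its speed; a pose out of reach is approached as far as the arm can. jaw is the finger opening in m, set as the call begins (left out keeps the last). The fingers move at their own pace and stop on an object; squeeze is the grip in N (left out, the last holds). Time passes only in rows, so rows that do not move let the fingers close. The tool returns the time, the measured TCP pose, the force, the opening and the grip force at its end. only (a regular expression) keeps the lines of the reply that match it, lines (a string "A,B") keeps lines A to B, and quiet returns only ok. A shift or turn number past 1, either way, is cut back to 1. Input that does not fit is refused with a message, and nothing moves.
- robot.get_obs(): the state, without advancing time (a new reading comes with each control period).
- robot.camera(name): name is "scene" or "top" or "wrist"; returns a dict with "img" (420x560x3 uint8, red, green, blue), "fx", "fy", "cx", "cy" (pixels), "xyz" and "attitude" of the camera in the world. Camera axes: x right, y down, z forward; pixel columns grow to the right and rows downward; lengths in m; the calibration is good to about 2 mm. The wrist camera is an equidistant fisheye: a pixel r from the principal point sees the ray r / f radians off the axis. A picture is of the moment at which its call begins. There is no depth.
- robot.hand_in(): hands the job in; it is judged then, once.
The state is a dict: "time": time; "q": joint angles; "joint_velocities": joint speeds; "joint_torque": joint torques, N m; "position": TCP position; "tool_rot": TCP orientation; "ft_force": force on the tool from outside, world axes, zero at the start; "moment": the same for the moment, N m; "grip_width": finger opening in m; "grip_force": force on a finger pad.
Only numpy, scipy, OpenCV 4.12 (cv2) and the standard library are available. Lean on these libraries where they do the work, as an engineer would, in place of code of your own. Each camera call takes 0.05 s, during which the arm holds its last target. There are 200 camera calls.

## Working session

There is one attempt and no reset: what is moved stays moved. The work goes in short steps, Python scripts to look and compute and a tool call to move; the robot and the scene stay as the last step left them, time stands still between calls to the robot, and variables do not carry over. Pictures are saved under pics/ and viewed, at most 14 in all, crops included, and the job is handed in when it is done.

```bash
ls; mkdir -p pics
```

Run:
```python
from rig import robot
import cv2,json
o=robot.get_obs();print({k:o[k] for k in('time','position','tool_rot','grip_width')},robot.grip_depth)
for n in('scene','top','wrist'):
    c=robot.camera(n);cv2.imwrite(f'pics/{n}0.png',c['img'][:,:,::-1]);print(n,{k:v for k,v in c.items() if k!='img'})
```

```text
pics
{'time': 0.0, 'position': array([ 0.23734752, -0.5772929 ,  0.18425479]), 'tool_rot': array([ 9.81065648e-01,  1.93672386e-01, -3.10432704e-05, -1.09575390e-03]), 'grip_width': 0.08677073605964591} 0.0187
scene {'fx': 381.7540817491798, 'fy': 381.7540817491798, 'cx': 283.9859094844612, 'cy': 208.43933417515814, 'xyz': array([ 1.00033048, -0.26359911,  0.49362452]), 'attitude': array([ 0.80313507,  0.44217613, -0.18572204, -0.35349915])}
top {'fx': 515.660552914397, 'fy': 515.660552914397, 'cx': 277.1644832136672, 'cy': 205.91686803420484, 'xyz': array([0.44668804, 0.00407484, 0.98114564]), 'attitude': array([-0.69686812,  0.7131502 , -0.04439489,  0.0618119 ])}
wrist {'fx': 325.19226210127806, 'fy': 325.19226210127806, 'cx': 280.5924657817318, 'cy': 212.27651161238649, 'xyz': array([ 0.31309143, -0.54493661,  0.38366226]), 'attitude': array([ 0.82188957, -0.54984008, -0.08357414,  0.12324277])}
```

View pics/top0.png

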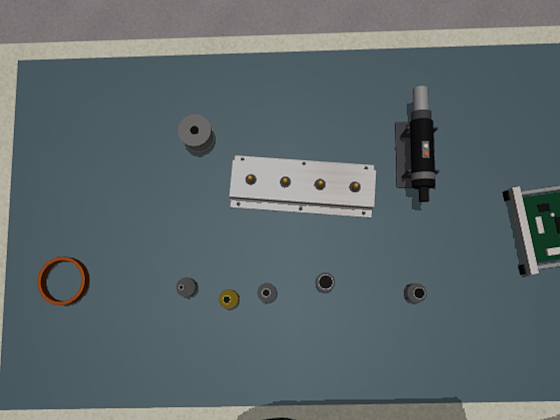

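View pics/scene0.png

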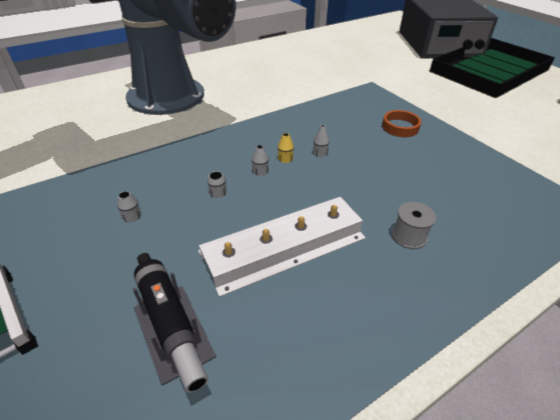

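The top view shows the gun at (422,140), at the -y end, so the order from post_4 to post_1 is 9, 15, 21, 27. Grey nozzles are at about (187,287), (267,292), (325,282) and (416,293). The yellow decoy is at (229,299), the reel at (195,132), and the posts at (251,179), (285,182), (320,184) and (355,187). The scene view shows the same nozzles at (322,140), (260,160), (217,185) and (129,207). I'll zoom in to identify them.

Run:
```python
import cv2,numpy as np
t=cv2.imread('pics/top0.png');s=cv2.imread('pics/scene0.png')
f=lambda i,x,y,w,h:cv2.resize(i[y:y+h,x:x+w],(w*3,h*3),interpolation=cv2.INTER_CUBIC)
a=f(t,170,262,266,50);b=f(s,105,115,250,145)
b=cv2.copyMakeBorder(b,0,0,0,a.shape[1]-b.shape[1],0)
cv2.imwrite('pics/crop1.png',np.vstack([a,b]))
```

```text
(no output)
```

View pics/crop1.png

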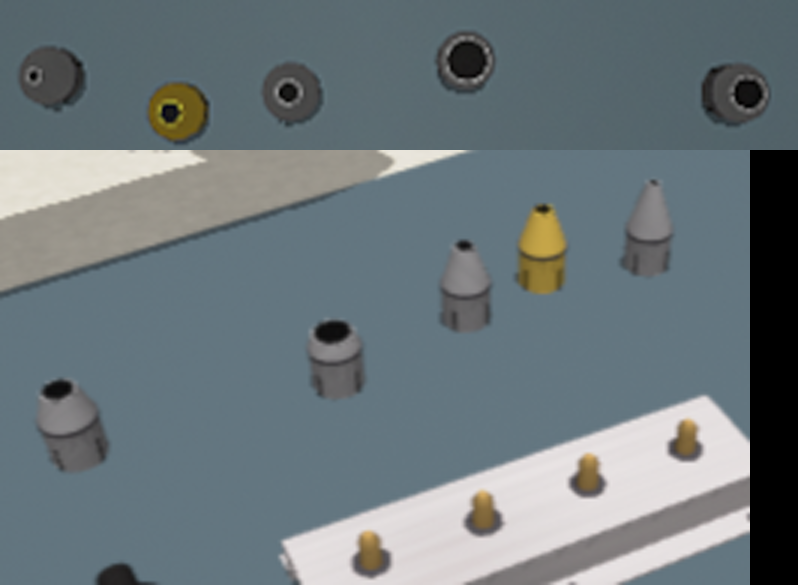

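Crop: top-view outlets from left to right are 9 at (181,287), 15 at (266,293), 27 at (325,283) and 21 at (419,293). In the scene view they are at (323,126), (260,147), (216,175) and (124,195). Next I triangulate the outlets and posts.

Create h.py:
```python
import numpy as np,cv2
from scipy.spatial.transform import Rotation as R
from rig import robot
def ray(c,u,v):
    d=np.array([(u-c['cx'])/c['fx'],(v-c['cy'])/c['fy'],1.])
    return R.from_quat(c['attitude']).apply(d/np.linalg.norm(d))
def fray(c,u,v):
    x,y=u-c['cx'],v-c['cy'];r=np.hypot(x,y)+1e-9;a=r/c['fx']
    return R.from_quat(c['attitude']).apply([x/r*np.sin(a),y/r*np.sin(a),np.cos(a)])
def plane(c,d,z): return c['xyz']+d*(z-c['xyz'][2])/d[2]
def tri(p1,d1,p2,d2):
    A=np.stack([d1,-d2],1);k=np.linalg.lstsq(A,p2-p1,rcond=None)[0]
    a,b=p1+k[0]*d1,p2+k[1]*d2
    return (a+b)/2,np.linalg.norm(a-b)
def blob(m,u,v,r):
    "centroid, area, top row of the mask component within r px of u,v"
    w=np.zeros(m.shape,np.uint8);cv2.circle(w,(round(u),round(v)),r,255,-1)
    n,l,s,c=cv2.connectedComponentsWithStats(cv2.bitwise_and(m,w))
    if n<2:return None
    i=1+np.argmax(s[1:,4]);return c[i],s[i,4],s[i,1]
def brass(img): return cv2.inRange(cv2.cvtColor(img,cv2.COLOR_RGB2HSV),(8,110,60),(32,255,255))
def dark(img): return cv2.inRange(cv2.cvtColor(img,cv2.COLOR_RGB2GRAY),0,45)
```

Run:
```python
from h import *
t,s=robot.camera('top'),robot.camera('scene')
N={9:((181,287),(322.7,125.7),.0715),15:((266,292.7),(259.7,146.7),.0625),27:((325,282.7),(215.7,175.3),.0445),21:((419,293),(124.3,195),.0535)}
for k,(a,b,h) in N.items():
    A=blob(dark(t['img']),*a,9);B=blob(dark(s['img']),*b,7)
    p=tri(t['xyz'],ray(t,*A[0]),s['xyz'],ray(s,*B[0]))if A and B else None
    print(k,A,B,p,plane(t,ray(t,*(A[0] if A else a)),h))
P={1:((251,179),(334,209)),2:((285,182),(301,222)),3:((320,184),(266,234)),4:((355,187),(228,248))}
for k,(a,b) in P.items():
    A=blob(brass(t['img']),*a,9);B=blob(brass(s['img']),*b,12)
    p=tri(t['xyz'],ray(t,*A[0]),s['xyz'],ray(s,B[0][0],B[2]+1))
    print('post',k,A,B,p,plane(t,ray(t,*A[0]),.052))
```

```text
9 (array([180.6, 286.8]), np.int32(5), np.int32(286)) None None [0.44573709 0.19728684 0.0715    ]
15 (array([265.74074074, 292.40740741]), np.int32(27), np.int32(290)) (array([259.28571429, 146.42857143]), np.int32(7), np.int32(146)) (array([0.43286197, 0.04876182, 0.061794  ]), np.float64(0.00021105295874938778)) [0.43282405 0.04863381 0.0625    ]
27 (array([325.2231405 , 281.65289256]), np.int32(121), np.int32(276)) (array([215.33898305, 175.06779661]), np.int32(59), np.int32(172)) (array([ 0.44937165, -0.05763066,  0.04360117]), np.float64(2.5769168624694405e-05)) [ 0.44936404 -0.05758337  0.0445    ]
21 (array([418.86956522, 292.8115942 ]), np.int32(69), np.int32(289)) (array([123.79487179, 194.38461538]), np.int32(39), np.int32(192)) (array([ 0.42639323, -0.22112846,  0.05250133]), np.float64(0.0001438760972521243)) [ 0.42639678 -0.22095789  0.0535    ]
post 1 (array([249.84375, 177.875  ]), np.int32(32), np.int32(175)) (array([333.33333333, 210.49019608]), np.int32(51), np.int32(205)) (array([0.64172883, 0.07498912, 0.04969275]), np.float64(0.0002166348900635659)) [0.64118218 0.07472388 0.052     ]
post 2 (array([284.6969697 , 180.09090909]), np.int32(33), np.int32(177)) (array([300.70175439, 222.26315789]), np.int32(57), np.int32(217)) (array([0.63595027, 0.01076885, 0.04912167]), np.float64(0.00013473433295988773)) [0.63533008 0.0106908  0.052     ]
post 3 (array([319.79411765, 182.97058824]), np.int32(34), np.int32(180)) (array([265.5       , 234.88709677]), np.int32(62), np.int32(229)) (array([ 0.62889454, -0.0533733 ,  0.049344  ]), np.float64(0.0005037570592358223)) [ 0.62825776 -0.05343175  0.052     ]
post 4 (array([355.08823529, 185.35294118]), np.int32(34), np.int32(182)) (array([228.015625, 248.265625]), np.int32(64), np.int32(242)) (array([ 0.62269465, -0.11743145,  0.0500463 ]), np.float64(0.0009496086377282005)) [ 0.62213716 -0.11761184  0.052     ]
```

Measured heights match the text: outlets at 62, 44 and 52 mm, post tops at about 50 mm, post pitch 64.6 mm, all within reach. With tool yaw at 90°, tool x = +y and tool y = +x, so the fingers close across the row. I'll turn, then go over nozzle_27.

The rows are not in the units I measure in: shifts go in shares of 250 mm and turns go in shares of 4 rad. I convert before sending: -0.1181 rad is -0.0295.

Request:
inch_along(
  deltas=[0,0,0,-0.0295,0,0,0,-0.0295,0,0,0,-0.0295,0,0,0,-0.0295,0,0,0,-0.0295,0,0,0,-0.0295,0,0,0,-0.0295,0,0,0,-0.0295,0,0,0,-0.0295,0,0,0,-0.0295,0,0,0,0],
  jaw=0.087,
  squeeze=15,
)

```text
time: 1.17
position: [0.2375, -0.5779, 0.1851]
tool_rot: [0.706, 0.708, 0.0, -0.0]
ft_force: [0.7, 0.5, 0.5]
grip_width: 0.087
grip_force: 0.0
```

Scaled: 0.037 m is 0.148, 0.015 m is 0.06.

Request:
inch_along(
  deltas=[0.148,0.06,0,0,0.148,0.06,0,0,0.148,0.06,0,0,0.148,0.06,0,0,0.148,0.06,0,0,0.148,0.06,0,0,0.148,0.06,0,0,0.148,0.06,0,0,0.148,0.06,0,0,0.148,0.06,0,0,0.148,0.06,0,0,0.148,0.06,0,0,0.148,0.06,0,0,0.148,0.06,0,0,0,0,0,0,0,0,0,0],
)

```text
time: 2.5
position: [0.4479, -0.058, 0.1853]
tool_rot: [0.706, 0.708, -0.0, 0.0]
ft_force: [0.1, 0.2, 0.1]
grip_width: 0.0873
grip_force: 0.0
```

Run:
```python
from h import *
c=robot.camera('wrist');im=c['img'].copy()
r=R.from_quat(c['attitude'])
for n,p in {'9':(.4457,.1973,.0715),'15':(.4329,.0487,.0625),'27':(.4494,-.0576,.0445),'p1':(.6415,.0748,.053),'p2':(.6355,.0107,.053),'p3':(.6285,-.0534,.053)}.items():
    d=r.inv().apply(np.array(p)-c['xyz']);d/=np.linalg.norm(d);a=np.arccos(d[2]);e=d[:2]/np.hypot(*d[:2])*a*c['fx']
    u=(c['cx']+e[0],c['cy']+e[1]);print(n,np.round(u,1));cv2.drawMarker(im,tuple(int(round(x)) for x in u),(255,0,0),cv2.MARKER_CROSS,8,1)
print(c['xyz']);np.savez('w1.npz',**c);cv2.imwrite('pics/w1.png',im[:,:,::-1])
```

```text
9 [278.9 -48.6]
15 [265.   91.2]
27 [281.4 192.5]
p1 [456.2  81.3]
p2 [449.2 137.3]
p3 [438.6 193. ]
[0.44793646 0.02534521 0.38458913]
```

View pics/w1.png

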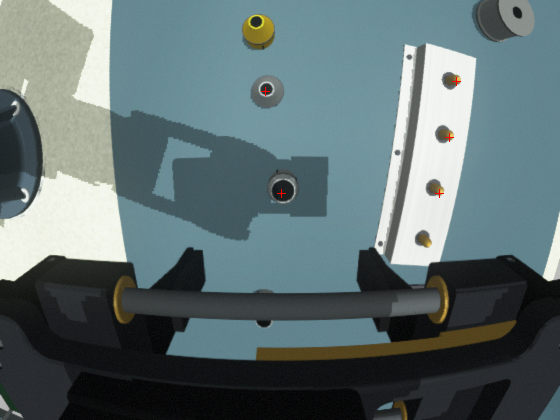

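The wrist view, with predictions marked in red, agrees within about 3 px: nozzle_27 at (283,189), nozzle_15 at (266,90), post tops p1 (456,80) and p3 (438,190). Descending on nozzle_27 and gripping.

Scaled: 0.036 m is 0.144, 0.0015 m is 0.006.

Request:
inch_along(
  deltas=[0.004,0.006,0.144,0,0,0,0.144,0,0,0,0.144,0,0,0,0.12,0,0,0,0.1,0,0,0,0.06,0,0,0,0,0,0,0,0,0],
)

```text
time: 3.22
position: [0.4484, -0.0605, 0.0067]
tool_rot: [0.708, 0.706, -0.0, -0.001]
ft_force: [0.3, 0.1, -0.3]
grip_width: 0.0868
grip_force: 0.0
```

Request:
inch_along(
  deltas=[0,0,0,0,0,0,0,0,0,0,0,0,0,0,0,0,0,0,0,0,0,0,0,0,0,0,0,0,0,0,0,0,0,0,0,0,0,0,0,0],
  jaw=0.025,
  squeeze=15,
)

```text
time: 4.05
position: [0.449, -0.059, 0.0072]
tool_rot: [0.707, 0.707, -0.0, -0.0]
ft_force: [0.1, 0.2, -0.3]
grip_width: 0.0296
grip_force: 0.0
```

The opening went past 34 mm with no grip force, so I look before doing anything else.

Run:
```python
from h import *
o=robot.get_obs();print(o['grip_width'],o['grip_force'],o['position'])
c=robot.camera('wrist');s=robot.camera('scene')
a=cv2.resize(c['img'][100:400,100:500],(600,450));b=cv2.resize(s['img'][100:260,80:380],(800,427))
cv2.imwrite('pics/w2.png',a[:,:,::-1]);cv2.imwrite('pics/s2.png',b[:,:,::-1])
```

```text
0.029601553199598316 6.670371476502623e-05 [ 0.44898649 -0.05900661  0.00721362]
```

View pics/s2.png

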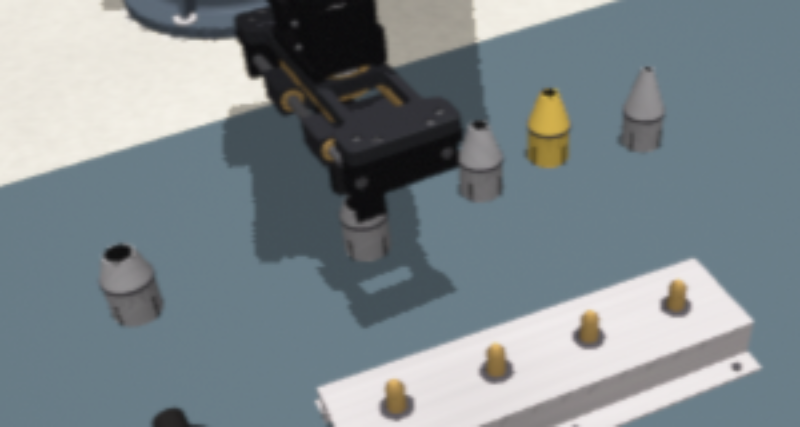

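View pics/w2.png

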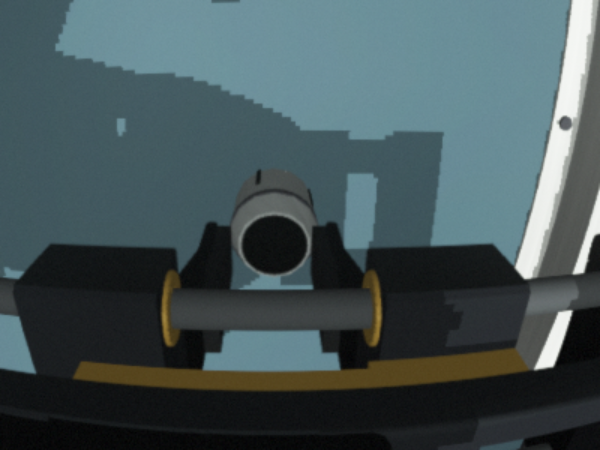

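The scene view shows the fingertip ending at about (368,215) in the crop, above the groove of the nozzle. That looks higher or farther back than the reported TCP. The wrist crop shows the outlet at (275,245) between the fingers. I'll check by projecting the reported pose into both views.

Add to h.py:
```python
def proj(c,p,fish=False):
    d=R.from_quat(c['attitude']).inv().apply(np.array(p)-c['xyz'])
    if not fish: return np.round([c['cx']+c['fx']*d[0]/d[2],c['cy']+c['fy']*d[1]/d[2]],1)
    a=np.arctan2(np.hypot(d[0],d[1]),d[2]);e=d[:2]/np.hypot(d[0],d[1])*a*c['fx'];return np.round([c['cx']+e[0],c['cy']+e[1]],1)
```

Run:
```python
from h import *
c=robot.camera('wrist');s=robot.camera('scene');o=robot.get_obs();print(o['position'],o['grip_width'],o['grip_force'],c['xyz'],o['q'])
for z in(.007,.026,.044):
  for dx in(-.017,0,.017): print(z,dx,'scene',proj(s,(.449+dx,-.059,z)),'wrist',proj(c,(.449+dx,-.059,z),1))
print(plane(c,fray(c,283,263),.0445),plane(s,ray(s,215.3,175),.0445))
```

```text
[ 0.44961778 -0.05923907  0.00735624] 0.025625102076422455 1.1019637943400085 [0.44953345 0.02419531 0.20649979] [-3.78352943e-01  6.34230708e-01  1.99930486e+00  2.11218548e-04
  5.06860357e-01 -3.78466153e-01]
0.007 -0.017 scene [212.9 185.2] wrist [253.7 243.2]
0.007 0 scene [216.6 189.9] wrist [279.3 243.3]
0.007 0.017 scene [220.4 194.7] wrist [304.8 243.2]
0.026 -0.017 scene [211.9 177.7] wrist [251.4 255.1]
0.026 0 scene [215.6 182.4] wrist [279.2 255.2]
0.026 0.017 scene [219.4 187.2] wrist [307.  255.2]
0.044 -0.017 scene [210.8 170.4] wrist [248.8 268.5]
0.044 0 scene [214.6 175. ] wrist [279.1 268.7]
0.044 0.017 scene [218.5 179.8] wrist [309.5 268.5]
[ 0.45115397 -0.05521821  0.0445    ] [ 0.45024946 -0.05800401  0.0445    ]
```

Run:
```python
from h import *
c=dict(np.load('w1.npz'))
for u,v,x in((203,249,.4479-.0435),(360,250,.4479+.0435)):
    d=fray(c,u,v);print(c['xyz']+d*(x-c['xyz'][0])/d[0])
for z in (.185,.204,.22): print(z,proj(c,(.4479-.0435,-.0485,z),1),proj(c,(.4479-.0435,-.0675,z),1))
g=c['img'][235:335,160:400];cv2.imwrite('pics/f1.png',cv2.resize(cv2.convertScaleAbs(g,alpha=2.5),None,fx=3.3,fy=3.3)[:,:,::-1])
```

```text
[ 0.4044     -0.04792112  0.21872613]
[ 0.4914     -0.04479038  0.22639454]
0.185 [214.2 229.5] [216.1 255.5]
0.204 [208.3 240.2] [210.7 268. ]
0.22 [202.6 250.8] [205.5 280.3]
```

View pics/f1.png

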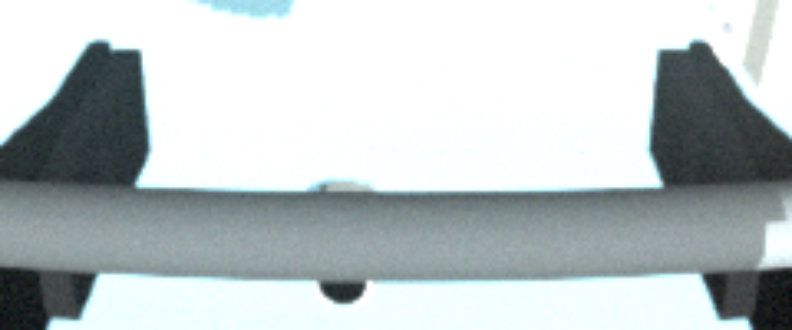

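The open fingertips in the wrist view triangulate to about 35 mm behind the reported TCP. The scene view agrees: the tip is near z 0.037 when the TCP reads 0.007. So the real tips sit about 33 mm higher than reported. I'll open, descend a guarded 26 mm further, and retry.

Scaled: 0.005 m is 0.02, 0.004 m is 0.016.

Request:
inch_along(
  deltas=[0,0,0,0,0,0,0,0,0,0,0,0,0,0,0,0,0,0,0,0,0,0,0,0,0,0,0,0,0,0,0,0,0,0,0,0,0.004,0.004,0.02,0,0,0,0.02,0,0,0,0.016,0,0,0,0.016,0,0,0,0.016,0,0,0,0.016,0,0,0,0,0],
  jaw=0.075,
  squeeze=15,
)

```text
time: 5.58
position: [0.4495, -0.0579, -0.0196]
tool_rot: [0.707, 0.707, -0.0, -0.001]
ft_force: [-0.7, -0.4, 0.5]
grip_width: 0.0752
grip_force: 0.0
```

Run:
```python
from h import *
o=robot.get_obs();s=robot.camera('scene')
b=cv2.resize(s['img'][120:220,150:300],(600,400),interpolation=cv2.INTER_CUBIC);cv2.imwrite('pics/s3.png',b[:,:,::-1])
```

```text
(no output)
```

View pics/s3.png

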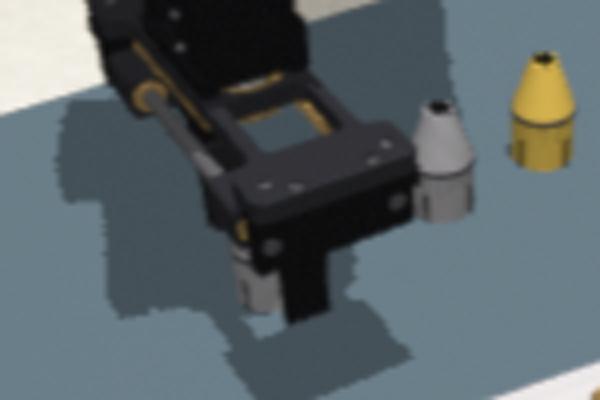

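The scene crop shows the fingertip at (305,322), which works out at about 8 mm height beside the upright nozzle_27. That is right for a socket grip, so I close.

Request:
inch_along(
  deltas=[0,0,0,0,0,0,0,0,0,0,0,0,0,0,0,0,0,0,0,0,0,0,0,0,0,0,0,0,0,0,0,0,0,0,0,0,0,0,0,0],
  jaw=0.025,
  squeeze=15,
)

```text
time: 6.47
position: [0.45, -0.0581, -0.0187]
tool_rot: [0.707, 0.707, 0.0, 0.0]
ft_force: [-0.5, -0.1, 0.8]
grip_width: 0.0323
grip_force: 15.0
```

Gripped at 15 N, 32 mm. Lift 70 mm and go over post_1 (Δx 0.1915, Δy 0.133).

Scaled: -0.03 m is -0.12, 0.019 m is 0.076.

Request:
inch_along(
  deltas=[0,0,-0.08,0,0,0,-0.12,0,0,0,-0.08,0,0.076,0.11,0,0,0.076,0.11,0,0,0.076,0.11,0,0,0.076,0.11,0,0,0.076,0.11,0,0,0.076,0.11,0,0,0.076,0.11,0,0,0,0,0,0,0,0,0,0,0,0,0,0],
)

```text
time: 7.55
position: [0.6409, 0.075, 0.0504]
tool_rot: [0.707, 0.707, -0.001, -0.001]
ft_force: [-0.4, -0.5, -1.0]
grip_width: 0.0325
grip_force: 15.0
```

Run:
```python
from h import *
s=robot.camera('scene');w=robot.camera('wrist')
a=cv2.resize(s['img'][120:270,200:400],(533,400),interpolation=cv2.INTER_CUBIC)
b=cv2.resize(w['img'][170:320,200:360],(267,250));b=cv2.copyMakeBorder(b,0,150,0,0,0)
cv2.imwrite('pics/s4.png',np.hstack([a,b])[:,:,::-1])
```

```text
(no output)
```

View pics/s4.png

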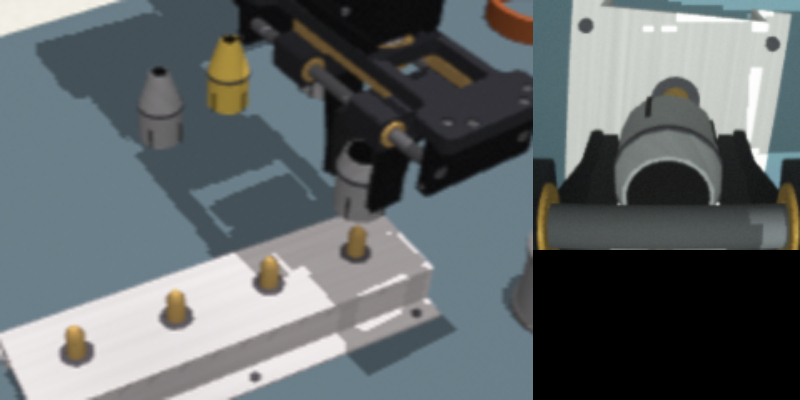

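Nozzle_27 hangs upright right over post_1 (nozzle bottom at (355,215), post at (357,240) in the crop; the wrist view shows the post behind it in line). Lower 39 mm.

Scaled: 0.012 m is 0.048, 0.01 m is 0.04.

Request:
inch_along(
  deltas=[0,0,0.048,0,0,0,0.04,0,0,0,0.032,0,0,0,0.02,0,0,0,0.012,0,0,0,0.004,0,0,0,0,0,0,0,0,0],
)

```text
time: 8.32
position: [0.6429, 0.0749, 0.0124]
tool_rot: [0.707, 0.707, 0.0, 0.0]
ft_force: [0.1, -0.8, 1.1]
grip_width: 0.0325
grip_force: 15.0
```

Scaled: -0.03 m is -0.12, -0.01 m is -0.04.

Request:
inch_along(
  deltas=[0,0,0,0,0,0,0,0,0,0,0,0,0,0,0,0,0,0,0,0,0,0,0,0,0,0,0,0,0,0,0,0,0,0,-0.04,0,0,0,-0.12,0,0,0,-0.12,0,0,0,0,0],
  jaw=0.075,
  squeeze=15,
)

```text
time: 9.32
position: [0.6474, 0.0748, 0.089]
tool_rot: [0.707, 0.707, 0.004, 0.004]
ft_force: [1.0, -0.2, 0.8]
grip_width: 0.075
grip_force: 0.0
```

Request:
inch_along(
  deltas=[-0.132,-0.096,0,0,-0.132,-0.096,0,0,-0.132,-0.096,0,0,-0.132,-0.096,0,0,-0.132,-0.096,0,0,-0.132,-0.096,0,0,-0.132,-0.096,0,0,-0.132,-0.096,0,0,-0.132,-0.096,0,0,0,0,0,0,0,0,0,0],
)

```text
time: 10.23
position: [0.4258, -0.2243, 0.0828]
tool_rot: [0.709, 0.705, 0.0, 0.001]
ft_force: [0.3, 0.3, -0.1]
grip_width: 0.0751
grip_force: 0.0
```

Run:
```python
from h import *
s=robot.camera('scene')
a=cv2.resize(s['img'][100:260,80:380],(750,400),interpolation=cv2.INTER_CUBIC)
cv2.imwrite('pics/s5.png',a[:,:,::-1])
```

```text
(no output)
```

View pics/s5.png

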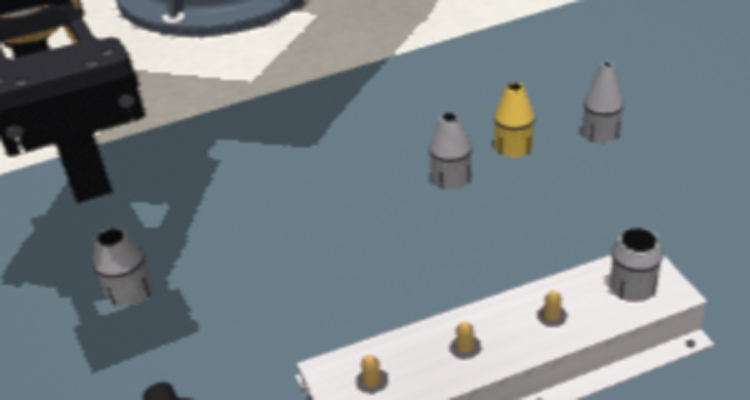

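Nozzle_27 is seated upright on post_1 at (636,263), and the rest is undisturbed. Next, nozzle_21.

Scaled: 0.03 m is 0.12, 0.001 m is 0.004.

Request:
inch_along(
  deltas=[0.004,0.004,0.12,0,0,0,0.12,0,0,0,0.08,0,0,0,0.048,0,0,0,0.024,0,0,0,0.012,0,0,0,0,0,0,0,0,0],
)

```text
time: 10.95
position: [0.4284, -0.2208, -0.0182]
tool_rot: [0.707, 0.708, 0.0, 0.001]
ft_force: [0.9, 0.1, 0.3]
grip_width: 0.075
grip_force: 0.0
```

Request:
inch_along(
  deltas=[0,0,0,0,0,0,0,0,0,0,0,0,0,0,0,0,0,0,0,0,0,0,0,0,0,0,0,0,0,0,0,0,0,0,0,0,0,0,0,0],
  jaw=0.025,
  squeeze=15,
)

```text
time: 11.78
position: [0.4275, -0.2211, -0.0187]
tool_rot: [0.707, 0.707, -0.0, -0.0]
ft_force: [0.2, -0.4, 1.6]
grip_width: 0.034
grip_force: 15.0
```

Scaled: -0.03 m is -0.12, 0.029 m is 0.116.

Request:
inch_along(
  deltas=[0,0,-0.08,0,0,0,-0.12,0,0,0,-0.08,0,0.116,0.104,0,0,0.116,0.104,0,0,0.116,0.104,0,0,0.116,0.104,0,0,0.116,0.104,0,0,0.116,0.104,0,0,0.116,0.104,0,0,0.116,0.104,0,0,0,0,0,0,0,0,0,0,0,0,0,0],
)

```text
time: 12.95
position: [0.6341, 0.0111, 0.0505]
tool_rot: [0.707, 0.707, -0.001, -0.001]
ft_force: [-0.0, -0.8, -2.0]
grip_width: 0.0337
grip_force: 15.0
```

Scaled: 0.012 m is 0.048, 0.01 m is 0.04.

Request:
inch_along(
  deltas=[0,0.004,0.048,0,0,0,0.04,0,0,0,0.032,0,0,0,0.02,0,0,0,0.012,0,0,0,0.004,0,0,0,0,0,0,0,0,0],
)

```text
time: 13.62
position: [0.6368, 0.0108, 0.0124]
tool_rot: [0.707, 0.707, 0.0, 0.0]
ft_force: [0.5, 1.0, -0.0]
grip_width: 0.0335
grip_force: 15.0
```

Request:
inch_along(
  deltas=[0,0,0,0,0,0,0,0,0,0,0,0,0,0,0,0,0,0,0,0,0,0,0,0,0,0,0,0,0,0,0,0,0,0,-0.04,0,0,0,-0.12,0,0,0,-0.14,0,0,0,0,0],
  jaw=0.075,
  squeeze=15,
)

```text
time: 14.62
position: [0.6418, 0.0103, 0.0945]
tool_rot: [0.707, 0.707, 0.004, 0.005]
ft_force: [1.2, 0.7, -0.2]
grip_width: 0.0752
grip_force: 0.0
```

Request:
inch_along(
  deltas=[0.0252,-0.136,0,0,0.0252,-0.136,0,0,0.0252,-0.136,0,0,0.0252,-0.136,0,0,0.0252,-0.136,0,0,0.0252,-0.136,0,0,0,0,0,0,0,0,0,0,0,0,0,0],
)

```text
time: 15.37
position: [0.4344, 0.0485, 0.088]
tool_rot: [0.707, 0.707, 0.001, 0.001]
ft_force: [0.5, -0.5, 0.5]
grip_width: 0.0751
grip_force: 0.0
```

Scaled: 0.03 m is 0.12, -0.001 m is -0.004.

Request:
inch_along(
  deltas=[0,-0.004,0.12,0,0,0,0.12,0,0,0,0.1,0,0,0,0.048,0,0,0,0.024,0,0,0,0.012,0,0,0,0,0,0,0,0,0],
)

```text
time: 16.03
position: [0.4328, 0.0485, -0.0183]
tool_rot: [0.707, 0.707, 0.001, 0.001]
ft_force: [-0.1, 0.1, 0.2]
grip_width: 0.075
grip_force: 0.0
```

Request:
inch_along(
  deltas=[0,0,0,0,0,0,0,0,0,0,0,0,0,0,0,0,0,0,0,0,0,0,0,0,0,0,0,0,0,0,0,0,0,0,0,0,0,0,0,0],
  jaw=0.025,
  squeeze=15,
)

```text
time: 16.87
position: [0.4318, 0.0487, -0.0187]
tool_rot: [0.707, 0.707, 0.0, 0.0]
ft_force: [-0.5, -0.1, 2.0]
grip_width: 0.0331
grip_force: 15.0
```

Scaled: 0.0328 m is 0.1312, -0.017 m is -0.068.

Request:
inch_along(
  deltas=[0,0,-0.08,0,0,0,-0.12,0,0,0,-0.08,0,-0.068,0.1312,0,0,-0.068,0.1312,0,0,-0.068,0.1312,0,0,-0.068,0.1312,0,0,-0.068,0.1312,0,0,-0.068,0.1312,0,0,0,0,0,0,0,0,0,0,0,0,0,0],
)

```text
time: 17.87
position: [0.6262, -0.0527, 0.0501]
tool_rot: [0.707, 0.707, -0.001, -0.002]
ft_force: [-0.3, 0.2, -0.9]
grip_width: 0.0334
grip_force: 15.0
```

Run:
```python
from h import *
s=robot.camera('scene')
a=cv2.resize(s['img'][100:270,180:400],(660,510),interpolation=cv2.INTER_CUBIC)
cv2.imwrite('pics/s6.png',a[:,:,::-1])
```

```text
(no output)
```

View pics/s6.png

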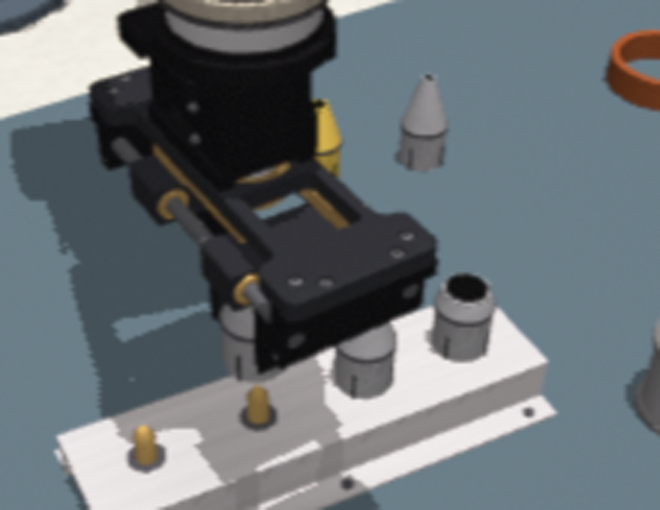

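Nozzle_21 (365,357) and nozzle_27 (463,317) are seated, and nozzle_15 hangs above post_3 (258,405). Lower, release, and go to nozzle_9.

Scaled: 0.012 m is 0.048, 0.001 m is 0.004.

Request:
inch_along(
  deltas=[0,0.004,0.048,0,0,0,0.04,0,0,0,0.032,0,0,0,0.02,0,0,0,0.012,0,0,0,0.004,0,0,0,0,0,0,0,0,0],
)

```text
time: 18.58
position: [0.6297, -0.0534, 0.0124]
tool_rot: [0.707, 0.707, 0.0, 0.0]
ft_force: [-0.1, -0.9, -0.9]
grip_width: 0.033
grip_force: 15.0
```

Request:
inch_along(
  deltas=[0,0,0,0,0,0,0,0,0,0,0,0,0,0,0,0,0,0,0,0,0,0,0,0,0,0,0,0,0,0,0,0,0,0,-0.04,0,0,0,-0.12,0,0,0,-0.14,0,0,0,0,0],
  jaw=0.075,
  squeeze=15,
)

```text
time: 19.58
position: [0.6345, -0.0544, 0.0945]
tool_rot: [0.707, 0.707, 0.003, 0.006]
ft_force: [1.9, -0.9, 1.4]
grip_width: 0.0751
grip_force: 0.0
```

Request:
inch_along(
  deltas=[0.1252,-0.092,0,0,0.1252,-0.092,0,0,0.1252,-0.092,0,0,0.1252,-0.092,0,0,0.1252,-0.092,0,0,0.1252,-0.092,0,0,0.1252,-0.092,0,0,0.1252,-0.092,0,0,0,0,0,0,0,0,0,0,0,0,0,0],
)

```text
time: 20.5
position: [0.4463, 0.1973, 0.0878]
tool_rot: [0.707, 0.707, 0.001, 0.001]
ft_force: [-0.0, 0.4, 0.6]
grip_width: 0.075
grip_force: 0.0
```

Run:
```python
from h import *
w=robot.camera('wrist');t=robot.camera('scene');
A=blob(dark(w['img']),*proj(w,(.4457,.1973,.0715),1),14)
print(proj(w,(.4457,.1973,.0715),1),A,A and plane(w,fray(w,*A[0]),.0715))
print(proj(t,(.4457,.1973,.0715)))
```

```text
[278.8 234.7] (array([280.08695652, 232.        ]), np.int32(46), np.int32(229)) [0.4465874  0.19938695 0.0715    ]
[322.7 125. ]
```

Nozzle_9 is confirmed by all three cameras: wrist within 2 mm, and the scene projection at (322.7,125) matches the 71 mm top. Descend and grip, watching the force because its top comes near the gripper body.

Scaled: 0.03 m is 0.12, 0.008 m is 0.032.

Request:
inch_along(
  deltas=[0.004,0,0.12,0,0,0,0.12,0,0,0,0.08,0,0,0,0.048,0,0,0,0.032,0,0,0,0.02,0,0,0,0,0,0,0,0,0],
)

```text
time: 21.27
position: [0.4461, 0.1978, -0.0175]
tool_rot: [0.707, 0.707, 0.0, 0.0]
ft_force: [-0.2, -0.7, 1.1]
grip_width: 0.075
grip_force: 0.0
```

Request:
inch_along(
  deltas=[0,0,0,0,0,0,0,0,0,0,0,0,0,0,0,0,0,0,0,0,0,0,0,0,0,0,0,0,0,0,0,0,0,0,0,0,0,0,0,0],
  jaw=0.025,
  squeeze=15,
)

```text
time: 22.1
position: [0.4454, 0.1982, -0.0177]
tool_rot: [0.707, 0.707, 0.0, 0.0]
ft_force: [0.4, -0.1, 1.3]
grip_width: 0.0327
grip_force: 15.0
```

Grip OK. Lift 100 mm to clear the nozzles on the rack, then go to post_4.

Scaled: -0.0351 m is -0.1404, 0.0197 m is 0.0788.

Request:
inch_along(
  deltas=[0,0,-0.08,0,0,0,-0.12,0,0,0,-0.12,0,0,0,-0.08,0,0,0,0,0,-0.1404,0.0788,0,0,-0.1404,0.0788,0,0,-0.1404,0.0788,0,0,-0.1404,0.0788,0,0,-0.1404,0.0788,0,0,-0.1404,0.0788,0,0,-0.1404,0.0788,0,0,-0.1404,0.0788,0,0,-0.1404,0.0788,0,0,0,0,0,0,0,0,0,0,0,0,0,0],
)

```text
time: 23.52
position: [0.6209, -0.1173, 0.0805]
tool_rot: [0.707, 0.707, -0.001, -0.002]
ft_force: [-0.5, -0.2, -1.4]
grip_width: 0.0323
grip_force: 15.0
```

Request:
inch_along(
  deltas=[0,0.004,0.08,0,0,0,0.06,0,0,0,0.048,0,0,0,0.04,0,0,0,0.028,0,0,0,0.016,0,0,0,0.008,0,0,0,0,0,0,0,0,0],
)

```text
time: 24.27
position: [0.6242, -0.1179, 0.0128]
tool_rot: [0.707, 0.707, 0.0, 0.001]
ft_force: [0.4, -0.2, -0.8]
grip_width: 0.0328
grip_force: 15.0
```

Scaled: -0.04 m is -0.16, -0.035 m is -0.14.

Request:
inch_along(
  deltas=[0,0,0,0,0,0,0,0,0,0,0,0,0,0,0,0,0,0,0,0,0,0,0,0,0,0,0,0,0,0,0,0,0,0,-0.04,0,0,0,-0.12,0,0,0,-0.16,0,0,0,-0.16,0,0,-0.14,0,0,0,-0.14,0,0,0,-0.14,0,0,0,-0.14,0,0,0,-0.14,0,0,0,0,0,0,0,0,0,0],
  jaw=0.075,
  squeeze=15,
)

```text
time: 25.85
position: [0.4468, -0.1173, 0.133]
tool_rot: [0.708, 0.707, -0.0, -0.0]
ft_force: [0.7, 0.1, 0.3]
grip_width: 0.0751
grip_force: 0.0
```

Run:
```python
from h import *
s=robot.camera('scene');t=robot.camera('top')
a=cv2.resize(s['img'][140:310,130:450],(800,425),interpolation=cv2.INTER_CUBIC)
b=cv2.resize(t['img'][100:220,160:450],(400,165));b=cv2.copyMakeBorder(b,0,0,0,400,0)
cv2.imwrite('pics/s7.png',np.vstack([a,b])[:,:,::-1]);cv2.imwrite('pics/t7.png',t['img'][:,:,::-1])
```

```text
(no output)
```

View pics/s7.png

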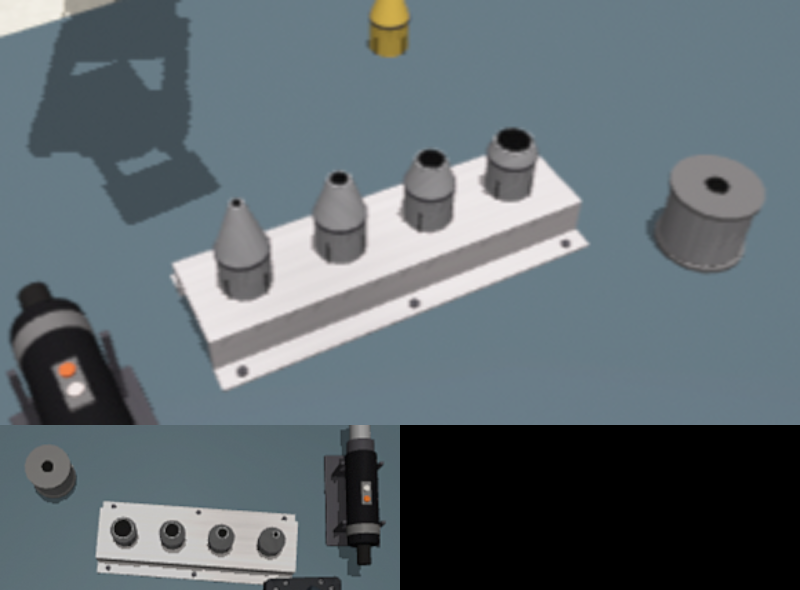

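All four are seated upright on their posts: from the gun, 9 (243,255), 15 (340,220), 21 (430,190) and 27 (512,165). The reel at (708,215) is undisturbed and the robot is clear. Handing in.

```bash
python3 -c "
from rig import robot
print(robot.hand_in())"
```

```text
the job is handed in; nothing more can be done
None
```

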